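Clamp the retaining ring in its bench fixture

ROBOT

A 6-joint arm with a two-finger parallel gripper is mounted at the origin on a cart in front of the work surface, level with it; the furniture and walls round the work are solid. World frame = base frame: x ahead of the robot, y to its left, z up, the work surface at z = 0. Lengths are in mm, angles in rad, forces in N, time in s.
With the tool pointing down it reaches from about 300 to 775 mm from the base axis. Payload 14.6 kg.
Tool frame: the origin (TCP) lies on the mounting face of the last link; the fingertips stand 199 mm ahead of it and the grasp point (between the pads) lies 180 mm ahead of it; z points along the fingers, y is the line along which they close (so a half turn about z gives the same grasp; the last joint's range is limited). The gripper opens to 94 mm and grips with 3 to 60 N. Pads are 16 mm wide; open, the fingers measure 119 mm over their backs; the gripper's body (75 mm by 177 mm) begins 78 mm behind the grasp point.
Start: joints at [-1.309, 0.3, 1.521, -0, 1.321, -0.067], TCP at [177.592, -520.53, 404.646] pointing down, gripper open.
Joint ranges: [-3.03, 3.03], [-0.79, 2.21], [0.23, 2.52], [-1.04, 4.18], [0, 3.07], [-2.55, 2.55]. Speed limits (rad/s): [2.22, 2.22, 2.57, 3.14, 3.14, 3.14].

INTERFACE

Orientations are given as [roll, pitch, yaw] about the fixed x, y, z axes, in that order (R = Rz(yaw) Ry(pitch) Rx(roll)).
In Python, from cell import manip gives the robot as it stands. The module is installed in compiled form; this text tells all that it offers.
- The arm moves only by the shell command python3 -m creep 'ROWS' [FORCE]. ROWS is a JSON object of lists of equal length, an entry for each row: "slide": the shift along the world's x, y, z in cm, a list of three; "turn": the turn about the world's z in rad; "claw": the opening, from 0 (shut) to 1 (fully open). A call has 1 to 8 rows; each row shifts and turns the commanded pose from where the row before left it; what a row does not reach is not made up. A row lasts 1/8 s, in which the tool goes at most 62.5 mm and 10.7 degrees, less where a joint would pass 70% of its speed; a pose out of reach is approached as far as the arm can. A call with a gripper value outside its range is refused whole. The fingers move at their own pace and stop on an object; FORCE is the grip in N (left out, the last holds). Time passes only in rows, so rows that do not move let the fingers close. It gives the time, the measured TCP pose, the force, the opening and the grip force at its end, in the units of the state.
- manip.read_state(): the state, without advancing time (a new reading comes with each control period).
- manip.camera(name): name is "side" or "top"; returns (picture, depth): 480x640x3 uint8, red, green, blue; 480x640 float32, mm along the optical axis (not along the pixel's ray), 0 where there is no reading.
- manip.calibration(name): a dict with "intrinsics" (3x3 intrinsics, pixels), "k1" (the pictures are not rectified: a ray, as slopes to the right and down, at radius r is drawn at 1 + k1 r^2 times it, then the intrinsics apply), "pose" (4x4, takes a point from camera to world coordinates). Camera axes: x right, y up, looking along -z (the intrinsics and any distortion apply to the point x, -y, -z); pixel columns grow to the right and rows downward; lengths in mm; the calibration is good to about 2 mm. A picture is of the moment at which its call begins. calibration takes no time and is no camera call.
- manip.sign_off(): hands the job in; it is judged then, once.
Trained networks look in the newest picture that a camera, given by its name, has taken for a name from the list of things; names that differ only in an ending like _2 or _b are one class to them, and where a whole thing is asked for, a point or a joint stands for the part that bears it (a point fixed in the world has none). Each returns a list of dicts, best first, with "score" (0 to 1); they miss things now and then, are a little off and sometimes report something else, mostly with a low value. They report only what shows in the picture. A call takes as long as a camera call. They do not tell look-alikes from the thing itself.
- manip.cut_out(query, camera): "mask" (480x640 bool, what is visible of it) and "position" ([column, row] in pixels, amid what is visible of it).
The state is a dict: "clock": time; "joints": joint angles; "qd": joint speeds; "effort": joint torques, N m; "eef_pos": TCP position; "eef_rot": TCP orientation; "wrist_force": force on the tool from outside, world axes, zero at the start; "moment": the same for the moment, N m; "finger_gap": finger opening in mm; "finger_force": force on a finger pad.
Only numpy, scipy, OpenCV 4.12 (cv2) and the standard library are available. Lean on these libraries where they do the work, as an engineer would, in place of code of your own. Each camera call takes 0.05 s, during which the arm holds its last target. There are 200 camera calls.

TASK

Clamp the white ring down in the bench fixture: with the outside of a finger, push the blue strap round by its black post until it stops over the ring, and only then push the red cam lever all the way down and move clear. Nothing is to be grasped or lifted; the ring stays in its nest, and the loose sampler cone, glass beaker and bench timer beside the fixture are left where they are.

Things in the scene. Friction and masses are not known exactly. Their poses are not given: they have to be found in the camera images.
- fixture: The clamp fixture, screwed down (fixed): aluminium plate 84 (x) x 150 (y) x 12 mm. Origin: centre of the plate's underside, on the bench. x across the plate, y along it, z up. In its frame the vertical pivot of the strap is at (0, +30) mm and the ring's nest at (0, -28) mm. A 4 mm radius steel stop pin stands at (14.5, +10) mm, top 48 mm above the bench.
- pivot (a point): Centre of the strap's vertical pivot, 61 mm above the bench (fixed to the fixture): the lever's horizontal hinge pin crosses the pivot axis here. A tall instrument cabinet stands on the bench behind and to the right of the fixture (its front face about 0.57 m ahead of the robot, from 0.22 m left of it to the right): keep the arm clear of it.
- nest (a point): Centre of the nest floor, top of the plate, 12 mm above the bench: a grey raised collar 59 mm outside diameter, 7 mm high, that holds the ring.
- strap (a joint): Angle (rad) of the blue clamp strap about the vertical pivot. 0 = against its stop, over the ring, pointing along the fixture's -y; it grows clockwise seen from above, so at 1.57 the strap points to the fixture's -x. Starts at 0.9 to 1.5, open stop at 1.75. Friction about 0.05 N m: it stays where it is left.
- strap_pad (a point): Black rubber pad under the strap, 30 mm diameter, 58 mm from the pivot; this point is the centre of its lower face, about 2.5 mm above the ring's top when the lever is up. The strap is 20 mm wide, 10 mm thick, ends 92 mm from the pivot; its top is 52 mm above the bench.
- push_post (a point): Black upright post on the end of the strap, for pushing it: 12 mm diameter, 28 mm high, 84 mm from the pivot, rounded top. This point is half-way up the post, 66 mm above the bench.
- cam_lever (a joint): Angle (rad) of the red cam lever above horizontal. 0 = fully down (clamped, on its stop), 0.95 = fully up; starts at 0.8 to 0.95. Hinged on the strap at the pivot, it turns with the strap and points the opposite way. Friction about 0.12 N m (3 to 4 N at 35 mm from the pivot); it stays where it is left. Its cam drives the pad 3.5 mm down onto the ring.
- lever_end (a point): Point on the lever's centreline near its free end, 70 mm from the hinge pin. Bar 10 mm diameter, then from 26 mm out to 77 mm from the hinge pin a round red grip 15 mm in diameter.
- ring_center (a point): Centre of the loose white knurled retaining ring in the nest, 46 mm outside diameter, 20 mm high; lies flat, this point 10 mm above the nest floor.
- cone_center (a point): Loose metal sampler cone lying on the bench, 48 mm diameter, 17 mm high; point half-way up.
- beaker_center (a point): Loose empty glass beaker, 56 mm diameter, 70 mm high; point half-way up.
- timer_center (a point): Loose white bench timer, 62 x 66 x 18 mm; point half-way up.
There are look-alikes about, which are no part of the job. Leave any green look-alike of the part that bears ring_center alone.

How it is judged (in metres and radians):
On the way, in this order (a step that is already met when the one before it is completed fails the run):
1. the strap is against its stop over the ring while the lever is still up (value of joint strap below 0.1 rad and value of joint cam_lever above 0.55 rad), for 0.2 s.
2. the lever is fully down with the strap over the ring (value of joint strap below 0.1 rad and value of joint cam_lever below 0.08 rad), for 0.2 s.
At the end, for the whole second after the job is handed in: The strap is within 0.1 rad of its stop over the ring, the cam lever within 0.08 rad of fully down, and the ring lies in its nest (centre within 6 mm of the nest's, not raised by more than 6 mm) (all of step 2 and horizontal distance between ring_center and nest below 0.006 m and z of ring_center in the frame of nest below 0.016 m); the robot touches nothing.
It fails at once if the lever is pushed down before the strap is over the ring (value of joint strap above 0.15 rad and value of joint cam_lever below 0.5 rad).
It fails at once if the ring is lifted or pushed out of its nest (z of ring_center in the frame of nest above 0.018 m or horizontal distance between ring_center and nest above 0.008 m).
It fails at once if the cone is moved by more than 15 mm (distance of cone_center from where it was at the start of the episode above 0.015 m).
It fails at once if the beaker is moved by more than 15 mm (distance of beaker_center from where it was at the start of the episode above 0.015 m).
It fails at once if the timer is moved by more than 15 mm (distance of timer_center from where it was at the start of the episode above 0.015 m).
It also fails if it takes over 53 s, if anything falls off the work surface, if the arm or the gripper's body presses on something with over 40 N, if the wrist force passes 120 N, or if a joint passes its speed limit or range.

## Working session

There is one attempt and no reset: what is moved stays moved. The work goes in short steps, Python scripts to look and compute and a shell command to move; the robot and the scene stay as the last step left them, time stands still between calls to the robot, and variables do not carry over. Pictures are saved under pics/ and viewed, at most 10 in all, crops included, and the job is handed in when it is done.

```bash
mkdir -p pics; cat > h.py <<'E'
import numpy as np,cv2
from cell import manip
def px2w(cam,uv,d=None,z=None):
    c=manip.calibration(cam);K=np.array(c["intrinsics"]);P=np.array(c["pose"])
    D=np.array([c["k1"],0,0,0,0.])
    s=cv2.undistortPoints(np.array([[uv]],float),K,D)[0,0]
    r=P[:3,:3]@np.array([s[0],-s[1],-1.]);o=P[:3,3]
    return o+r*(d if d is not None else (z-o[2])/r[2])
def w2px(cam,p):
    c=manip.calibration(cam);K=np.array(c["intrinsics"]);P=np.array(c["pose"])
    q=P[:3,:3].T@(np.array(p,float)-P[:3,3]);q=q*[1,-1,-1]
    return cv2.projectPoints(q[None],np.zeros(3),np.zeros(3),K,np.array([c["k1"],0,0,0,0.]))[0].ravel()
E
python3 - <<'E'
from h import *
for cam in("top","side"):
    im,d=manip.camera(cam);cv2.imwrite(f"pics/{cam}0.png",im[:,:,::-1]);np.save(f"{cam}d.npy",d)
    print(cam,np.array(manip.calibration(cam)["pose"])[:3,3].round())
    for q in["fixture","strap","push_post","cam_lever","lever_end","ring_center","cone_center","beaker_center","timer_center"]:
        for r in manip.cut_out(q,cam)[:3]:
            m=r["mask"];dd=d[m];dd=dd[dd>0];u=r["position"]
            print(q,round(r["score"],2),np.round(u),m.sum(),px2w(cam,u,d=np.median(dd)).round() if len(dd) else None)
E
```

```text
top [400. 297. 918.]
fixture 0.91 [333. 262.] 3668 [485. 287.  16.]
push_post 0.95 [327. 271.] 1025 [464. 298.  60.]
push_post 0.16 [365. 298.] 537 [418. 230.   5.]
cam_lever 0.63 [315. 245.] 268 [505. 317. 104.]
cam_lever 0.54 [337. 261.] 3792 [486. 280.  16.]
lever_end 0.8 [318. 246.] 337 [504. 311.  98.]
ring_center 0.65 [336. 154.] 365 [687. 277.  20.]
ring_center 0.63 [333. 262.] 3743 [485. 286.  16.]
cone_center 0.7 [363. 298.] 482 [418. 233.   5.]
beaker_center 0.57 [310. 200.] 911 [600. 326.  22.]
timer_center 0.95 [420. 282.] 1223 [445. 129.  16.]
timer_center 0.71 [363. 298.] 493 [418. 234.   5.]
timer_center 0.28 [330. 274.] 1046 [460. 293.  59.]
side [ 446. -481.  372.]
fixture 0.68 [290. 285.] 3679 [479. 264.  37.]
strap 0.95 [279. 266.] 1655 [464. 293.  56.]
push_post 0.79 [284. 269.] 1581 [472. 290.  52.]
push_post 0.25 [261. 282.] 171 [437. 263.  45.]
cam_lever 0.7 [304. 235.] 380 [505. 316.  96.]
lever_end 0.86 [303. 236.] 431 [503. 316.  95.]
ring_center 0.69 [296. 297.] 586 [486. 238.  29.]
cone_center 0.61 [247. 321.] 449 [415. 220.   4.]
beaker_center 0.92 [356. 271.] 1219 [585. 307.  37.]
timer_center 0.89 [270. 352.] 1777 [446. 113.  16.]
```

```bash
python3 - <<'E'
import cv2,numpy as np
a=cv2.imread("pics/top0.png")[120:360,220:480];b=cv2.imread("pics/side0.png")[200:400,200:420]
cv2.imwrite("pics/c1.png",cv2.resize(a,(650,600),interpolation=3));cv2.imwrite("pics/c2.png",cv2.resize(b,(660,600),interpolation=3))
E
```

```text
(no output)
```

View pics/c1.png

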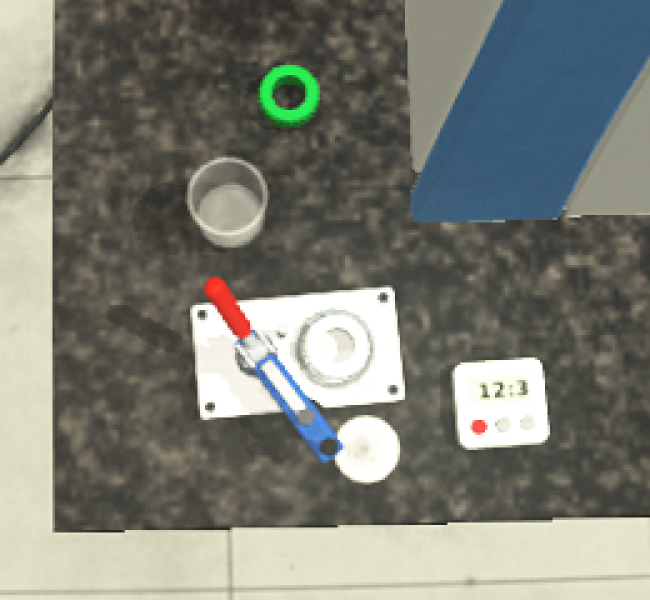

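View pics/c2.png

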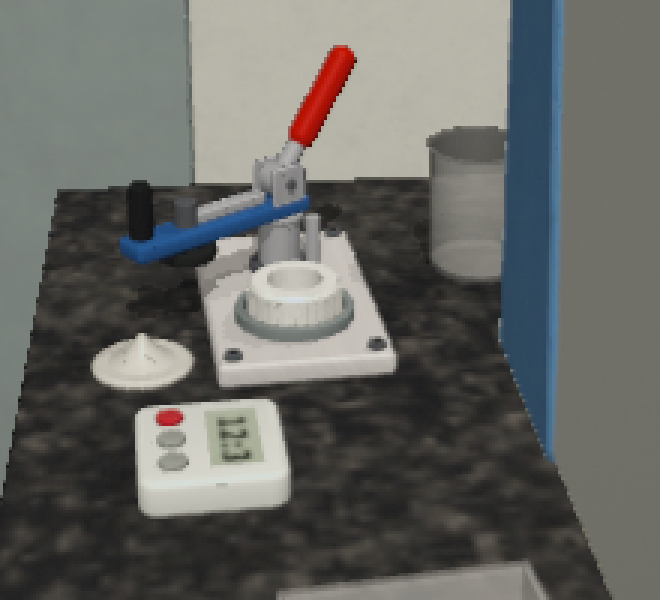

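View pics/side0.png

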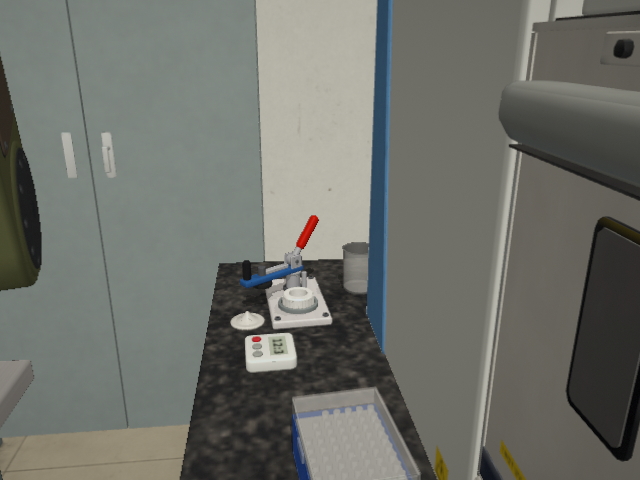

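The top view shows the white ring in the grey collar at full-picture (354,258). The green look-alike at (336,154) is to be left alone. The strap's post is at (352,298), and the cone sits beside it at (366,299). The red lever runs from (307,234) to (318,252), with the beaker at (311,200) and the timer at (420,282). The side view agrees: post (247,270), cone (248,321), ring (298,297), lever tip (314,218).

```bash
cat > m.py <<'E'
from h import *
import sys
c=[(191,306),(393,287),(405,400),(201,419)] # crop top
W=np.array([px2w("top",(220+u/2.5,120+v/2.5),z=12) for u,v in c])
# corners in fixture frame: left-top=(+x,+y)
F=np.array([(42,75),(42,-75),(-42,-75),(-42,75)],float)
def f(a,b):
    ca,cb=a.mean(0),b.mean(0);H=(a-ca).T@(b-cb);t=np.arctan2(H[0,1]-H[1,0],H[0,0]+H[1,1])
    R=np.array([[np.cos(t),-np.sin(t)],[np.sin(t),np.cos(t)]]);return R,cb-R@ca,t
R,t,th=f(F,W[:,:2])
def fx(x,y):return (R@[x,y]+t)
if __name__=="__main__":
    print("corner res",(F@R.T+t-W[:,:2]).round(1).tolist(),"yaw",th.round(3))
    piv=fx(0,30);print("fix",t.round(1),"piv",piv.round(1),"nest",fx(0,-28).round(1),"postend",fx(0,-54).round(1))
    # checks in the side view
    for n,p in(("nest top ring",(*fx(0,-28),32)),("pivot",(*piv,61)),):print(n,w2px("side",p).round(),w2px("top",p).round())
    for cam,uv in(("top",(352,298.4)),("side",(246.7,261))):
        P=px2w(cam,uv,z=79);v=R.T@(P[:2]-piv);print("post",cam,P.round(),"ang",np.arctan2(-v[0],-v[1]).round(3),np.hypot(*v).round(1))
    for cam,uv in(("top",(305,235)),("side",(314.5,217))):
        for z in(115,122):print("lever tip",cam,z,px2w(cam,uv,z=z).round())
    for n,cam,uv,z in(("cone","top",(366,299),8),("cone","side",(248,322),5),("beaker rim","top",(311,196),70),("beaker base","side",(358,289),0)):print(n,px2w(cam,uv,z=z).round())
    s=manip.read_state();print(s["eef_rot"],s["clock"],s["finger_gap"])
E
python3 m.py
```

```text
corner res [[0.3, 0.2], [0.2, -0.2], [-0.1, -0.3], [-0.3, 0.3]] yaw 0.07
fix [486.1 275.5] piv [484.  305.4] nest [488.  247.5] postend [489.8 221.6]
nest top ring [297. 292.] [355. 259.]
pivot [292. 259.] [322. 260.]
post top [416. 257.  79.] ang 1.019 83.3
post side [418. 260.  79.] ang 1.037 80.4
lever tip top 115 [520. 332. 115.]
lever tip top 122 [519. 332. 122.]
lever tip side 115 [523. 346. 115.]
lever tip side 122 [521. 324. 122.]
cone [416. 228.   8.]
cone [417. 215.   5.]
beaker rim [596. 323.  70.]
beaker base [591. 319.   0.]
[3.14158897e+00 1.76273264e-05 3.28791898e-01] 1.0 94.02950382416307
```

```bash
python3 -m creep '{"slide":[[2.5,4,0],[2.5,4,0],[2.5,4,0],[2.5,4,0],[2.5,4,0],[2.5,4,0],[2.5,4,0],[2.5,4,0]],"turn":[0,0,0,0,0,0,0,0],"claw":[0,0,0,0,0,0,0,0]}'
```

```text
clock: 2.0
eef_pos: [378.1, -199.1, 404.9]
eef_rot: [3.141, -0.0, 0.329]
wrist_force: [0.9, -0.9, -0.5]
finger_gap: 17.3
finger_force: 0.0
```

```bash
python3 -m creep '{"slide":[[0,5.5,0],[0,5.5,0],[0,5.5,0],[0,5.5,0],[0,5.5,0],[0,5.5,0],[0,5.5,0],[0,5.5,0]],"turn":[-0.04,-0.04,-0.04,-0.04,-0.04,-0.04,-0.04,-0.05],"claw":[0,0,0,0,0,0,0,0]}'; python3 -c "
from cell import manip
print(manip.read_state()['joints'])"
```

```text
clock: 3.0
eef_pos: [377.2, 241.4, 404.9]
eef_rot: [-3.141, -0.001, -0.002]
wrist_force: [0.9, -0.8, 0.6]
finger_gap: 0.7
finger_force: 0.0
[ 4.87475453e-01  6.95150619e-02  1.79340175e+00 -5.16764238e-05
  1.27792826e+00  2.06074115e+00]
```

Down beside the post, on the robot's side of it (tips to about z 60).

```bash
python3 -m creep '{"slide":[[0.3,1.0,-2.5],[0,0.9,-3],[0,0,-3],[0,0,-3],[0,0,-2],[0,0,-1],[0,0,0]],"turn":[0,0,0,0,0,0,0],"claw":[0,0,0,0,0,0,0]}'; python3 - <<'E'
from h import *
im,_=manip.camera("side");im2,_=manip.camera("top")
a=cv2.resize(im[200:350,200:400],(533,400),interpolation=3);b=cv2.resize(im2[190:340,260:360],(267,400),interpolation=3)
cv2.imwrite("pics/d1.png",np.hstack([a,b])[:,:,::-1])
E
```

```text
clock: 3.88
eef_pos: [380.6, 258.5, 259.6]
eef_rot: [3.141, 0.001, -0.001]
wrist_force: [-0.5, -1.0, -0.1]
finger_gap: 0.3
finger_force: 0.0
```

View pics/d1.png

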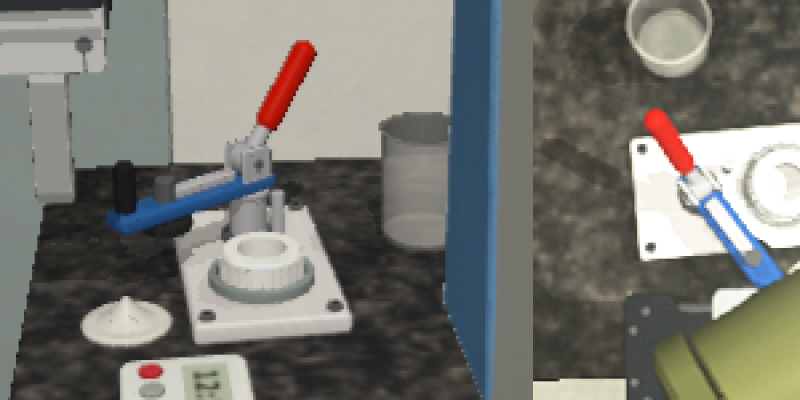

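```bash
python3 -m creep '{"slide":[[1,0,0],[1.1,-0.2,0],[1.0,-0.8,0],[0.9,-0.8,0],[0.7,-0.5,0],[0.8,-0.4,0],[0.8,-0.4,0],[0.8,-0.2,0]],"turn":[0,0,0,0,0,0,0,0],"claw":[0,0,0,0,0,0,0,0]}'
```

```text
clock: 4.97
eef_pos: [452.3, 225.3, 259.7]
eef_rot: [-3.141, -0.0, -0.001]
wrist_force: [-0.6, -0.2, -0.1]
finger_gap: 0.4
finger_force: 0.7
```

```bash
python3 -m creep '{"slide":[[0.7,-0.1,0],[0.6,-0.1,0],[0.5,0,0],[0.3,0,0],[0.3,0,0],[0,0,0]],"turn":[0,0,0,0,0,0],"claw":[0,0,0,0,0,0]}'; python3 - <<'E'
from h import *
im,_=manip.camera("side")
a=cv2.resize(im[200:350,200:400],(800,600),interpolation=3)
cv2.imwrite("pics/d2.png",a[:,:,::-1])
E
```

```text
clock: 5.72
eef_pos: [475.7, 223.5, 259.7]
eef_rot: [-3.141, -0.0, -0.001]
wrist_force: [-0.1, 0.0, -0.3]
finger_gap: 0.6
finger_force: 0.0
```

View pics/d2.png

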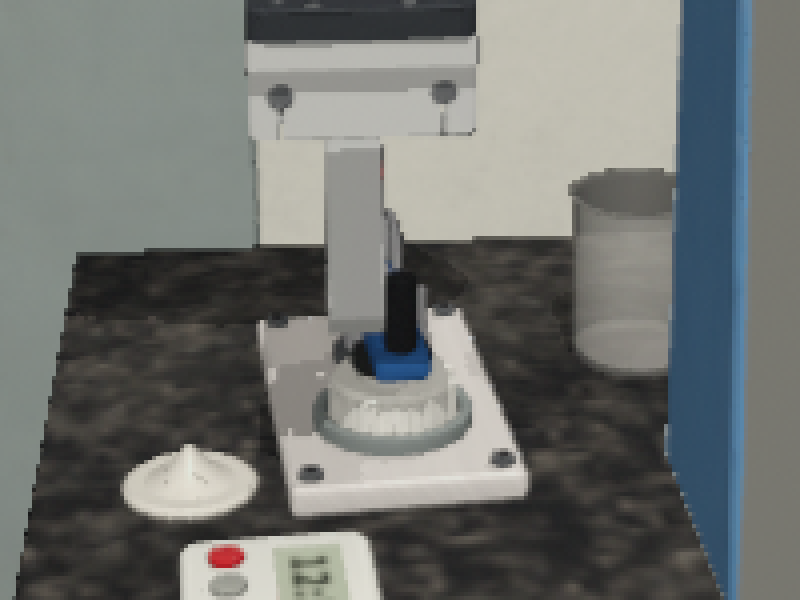

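The post at crop (400,312) is over the ring and touching the finger, but there is no stop force yet, so I'll press on gently.

```bash
for i in 1; do python3 -m creep '{"slide":[[0.2,0,0],[0.2,0,0],[0,0,0]],"turn":[0,0,0],"claw":[0,0,0]}'; done
```

```text
clock: 6.15
eef_pos: [478.3, 223.7, 259.3]
eef_rot: [3.141, 0.006, -0.001]
wrist_force: [-20.5, 0.7, 11.5]
finger_gap: 0.1
finger_force: 9.8
```

```bash
python3 -m creep '{"slide":[[-1,0,0],[-1,0,0],[0,0,2],[0,0,3],[0,0,3],[0,0,2],[0,0,0]],"turn":[0,0,0,0,0,0,0],"claw":[0,0,0,0,0,0,0]}'; python3 - <<'E'
from m import *
im,d=manip.camera("side")
a=cv2.resize(im[200:350,200:400],(533,400),interpolation=3)
cv2.imwrite("pics/d3.png",a[:,:,::-1])
piv=fx(0,30)
for cam in("side","top"):
    if cam=="top": im,d=manip.camera(cam)
    for q in("lever_end","push_post"):
        for r in manip.cut_out(q,cam)[:1]:
            print(cam,q,round(r["score"],2),np.round(r["position"]))
r5=[-1,0]
print("expected post px",w2px("side",(*fx(0,-54),66)).round(1))
for a in(.8,.95):
    p=fx(0,30+77*np.cos(a));print(a,p.round(1),w2px("side",(*p,61+77*np.sin(a))).round())
print(fx(0,64).round(1),fx(0,80).round(1))
E
```

```text
clock: 7.02
eef_pos: [459.4, 223.5, 360.8]
eef_rot: [-3.141, -0.003, -0.001]
wrist_force: [0.6, -0.6, 0.9]
finger_gap: 0.5
finger_force: 0.0
side lever_end 0.68 [290. 234.]
side push_post 0.92 [292. 262.]
top lever_end 0.58 [306. 257.]
top push_post 0.71 [301. 262.]
expected post px [299.  277.9]
0.8 [480.2 358.9] [287. 215.]
0.95 [480.9 350.1] [287. 212.]
[481.6 339.3] [480.5 355.3]
```

View pics/d3.png

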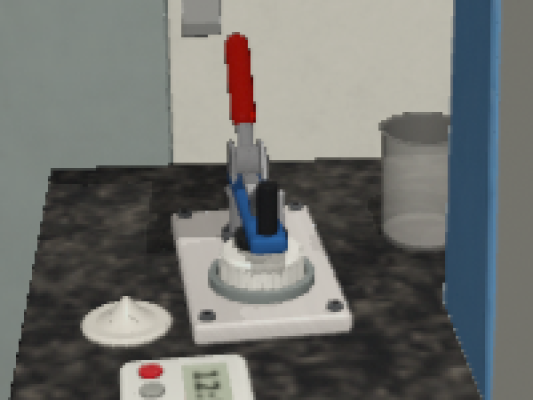

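Strap is fully over (post at picture (300,278), expected (299,278)), lever is still up with its tip at (289,213). Now over the lever.

```bash
python3 -m creep '{"slide":[[0.7,3,0],[0.7,3,0],[0.6,3,0],[0.2,2.6,0],[0,0,-1],[0,0,-1],[0,0,0]],"turn":[0,0,0,0,0,0,0],"claw":[0,0,0,0,0,0,0]}'
```

```text
clock: 8.2
eef_pos: [481.6, 338.7, 338.4]
eef_rot: [3.14, 0.002, -0.002]
wrist_force: [0.0, -0.3, 0.5]
finger_gap: 0.3
finger_force: 0.0
```

```bash
python3 -m creep '{"slide":[[0,0,-1],[0,0,-1],[0,0,-1],[0,0,-1],[0,0.2,-1],[0,0.2,-0.8],[0,0.2,-0.5]],"turn":[0,0,0,0,0,0,0],"claw":[0,0,0,0,0,0,0]}'
```

```text
clock: 9.07
eef_pos: [481.5, 345.7, 276.2]
eef_rot: [3.142, 0.0, -0.001]
wrist_force: [0.3, 1.2, 4.2]
finger_gap: 0.5
finger_force: 1.7
```

```bash
python3 -m creep '{"slide":[[0,0.3,-0.3],[0,0.3,-0.3],[0,0.2,-0.2],[0,0,-0.1],[0,0,0]],"turn":[0,0,0,0,0],"claw":[0,0,0,0,0]}'
```

```text
clock: 9.7
eef_pos: [481.6, 353.6, 267.9]
eef_rot: [-3.141, -0.0, -0.001]
wrist_force: [-0.8, -0.9, 3.8]
finger_gap: 0.3
finger_force: 1.8
```

Still only lever friction, so I'll press on to the stop.

```bash
python3 -m creep '{"slide":[[0,0,-0.2],[0,0,-0.1],[0,0,0]],"turn":[0,0,0],"claw":[0,0,0]}'
```

```text
clock: 10.07
eef_pos: [481.7, 353.6, 266.8]
eef_rot: [-3.14, -0.002, -0.001]
wrist_force: [-6.8, -4.1, 21.2]
finger_gap: 0.3
finger_force: 11.1
```

On the stop (21 N). Hold briefly, then lift straight off and look.

```bash
python3 -m creep '{"slide":[[0,0,0],[0,0,0],[0,0,1],[0,0,3],[0,0,4],[-3,0,4],[-4,0,0],[0,0,0]],"turn":[0,0,0,0,0,0,0,0],"claw":[0,0,0,0,0,0,0,0]}'; python3 - <<'E'
from m import *
im,_=manip.camera("side")
cv2.imwrite("pics/d4.png",cv2.resize(im[200:350,200:400],(800,600),interpolation=3)[:,:,::-1])
p=fx(0,30+77);print(w2px("side",(*p,61)),w2px("side",(*fx(0,-54),66)))
E
```

```text
clock: 11.08
eef_pos: [409.9, 353.6, 385.2]
eef_rot: [-3.141, -0.0, 0.0]
wrist_force: [0.7, -0.7, -0.6]
finger_gap: 0.7
finger_force: 0.0
[285.72807883 242.50322063] [298.99252642 277.94420068]
```

View pics/d4.png

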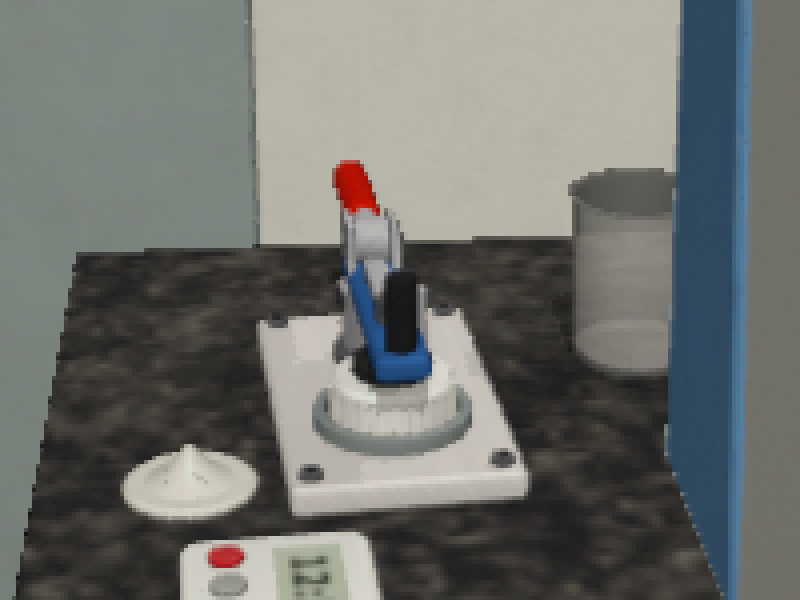

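The lever lies flat (tip at picture (287,241), predicted about (286,240)). The strap is over the seated ring, and the cone, beaker and timer are where they were.

```bash
python3 -c "
from cell import manip
print(manip.sign_off())"
```

```text
the job is handed in; nothing more can be done
None
```

I pushed the strap round to its stop over the ring, then pushed the cam lever fully down, moved the arm clear and handed the job in at about 11 s; the last picture shows the ring in its nest and the cone, beaker and timer unmoved, but the hand-in call returned no verdict.

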